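# Push the straight gilt sample between the vise jaws up to the stop

## Robot

A 6-joint arm with a two-finger parallel gripper is mounted at the origin on the work surface. World frame = base frame: x ahead of the robot, y to its left, z up, the work surface at z = 0. Lengths are in m, angles in rad, forces in N, time in s.
With the tool pointing down it reaches from about 0.25 to 0.8 m from the base axis. Payload 3.9 kg.
Tool frame: the origin (TCP) lies on the centre line of the jaws, within the pads' length; the fingertips stand r.tcp_to_tips ahead of it and the grasp point (between the pads) lies 2 mm behind it (r.tcp_to_tips is the distance from the TCP to the fingertips, in m); z points along the fingers, y is the line along which they close (so a half turn about z gives the same grasp; the last joint's range is limited). The gripper opens to 85 mm and grips with 20 to 120 N. Pads are 22 mm wide; open, the fingers measure 114 mm over their backs; the gripper's body (76 mm by 85 mm) begins 54 mm behind the grasp point. The pads swing forward as they close: fully open they stand 13 mm farther back than shut.
Start: joints at [1.127, 0.26, -0.138, 1.173, 0, 1.571], TCP at [0.225, 0.474, 0.248] pointing down, gripper open.
Joint ranges: [-2.78, 2.78], [-0.83, 1.72], [-1.28, 1.37], [-1.9, 2.12], [-1.57, 1.48], [-3.14, 3.14]. Speed limits (rad/s): [2.57, 2.57, 3.14, 3.14, 3.14, 3.14].

## Interface

Orientations are given as [roll, pitch, yaw] about the fixed x, y, z axes, in that order (R = Rz(yaw) Ry(pitch) Rx(roll)).
In Python, from bench import r gives the robot as it stands. The module is installed in compiled form; this text tells all that it offers.
- The arm moves only by the tool carry_out, never from a script. Its argument "commands" is a list of rows, each a list of 3 entries, a list of its own where there are three numbers: the finger opening in cm, from 0 to 8.54, then the shift along the tool's x, y, z in cm, then the turn about the tool's z in rad. In form: [[hand, [dx, dy, dz], turn], ...]. A call has 1 to 20 rows; each row shifts and turns the commanded pose from where the row before left it, along the tool's axes as they then stand; what a row does not reach is not made up. A row lasts 1/12 s, in which the tool goes at most 41.7 mm and 7.16 degrees, less where a joint would pass 70% of its speed; a pose out of reach is approached as far as the arm can. A call with a gripper value outside its range is refused whole. The fingers move at their own pace and stop on an object; "squeeze" is the grip in N (left out, the last holds). Time passes only in rows, so rows that do not move let the fingers close. It gives the time, the measured TCP pose, the force, the opening and the grip force at its end, in the units of the state.
- r.get_state(): the state, without advancing time (a new reading comes with each control period).
- r.capture(name): name is "side" or "top"; returns a dict with "pixels" (384x512x3 uint8, red, green, blue), "z_map" (384x512 float32, m along the optical axis (not along the pixel's ray), 0 where there is no reading), "vfov" (degrees; the focal length in pixels is half the picture's height over the tangent of half this angle, whatever the lens; pixels are square), "cx", "cy" (the principal point, pixels), "world_to_cam" (4x4, takes a point from world to camera coordinates). Camera axes: x right, y down, z forward; pixel columns grow to the right and rows downward; lengths in m; the calibration is good to about 2 mm. A picture is of the moment at which its call begins.
- r.close_job(): hands the job in; it is judged then, once.
The state is a dict: "time": time; "joints": joint angles; "qd": joint speeds; "joint_torque": joint torques, N m; "tcp_pos": TCP position; "tcp_rot": TCP orientation; "wrist_force": force on the tool from outside, world axes, zero at the start; "moment": the same for the moment, N m; "opening": finger opening in m; "gripper_force": force on a finger pad.
Only numpy, scipy, OpenCV 4.12 (cv2) and the standard library are available. Lean on these libraries where they do the work, as an engineer would, in place of code of your own. Each camera call takes 0.05 s, during which the arm holds its last target. There are 200 camera calls.

## Task

Push the straight gilt sample along the bench top, long way first, through the gap between the open green vise jaws until its leading end sits flat against the aluminium mitre square on the far side, ready to be clamped. Only push it: never lift it off the bench or tip it. Leave the two L-shaped samples, the mallet and the awl where they lie, and finish with the robot clear of everything.

Things in the scene. Friction and masses are not known exactly. Their poses are not given: they have to be found in the camera images.
- sample: Loose straight gilt resin bar, 130 mm long (x), 56 wide (y), 22 high plus a 3 mm bead along the top; edges rounded 3 mm; 0.15 to 0.3 kg. Origin: centre of its underside. It lies flat before the vise's mouth, +x end roughly towards the gap: up to 0.25 rad askew, 30 mm off the gap's centre line, its centre 170 to 200 mm before the vise's origin.
- vise: Bench vise, two green jaws, fixed. Origin: bench level, middle of the gap; x runs through the gap, the sample goes from -x to +x. Jaw faces at y = +-31 mm (bare bench between), jaws x -25 to +25 mm, 28 mm thick, 42 mm high, edges rounded. Low foot behind the +y jaw to y = +95; screw, bracket and 90 mm tommy bar behind the -y jaw to y = -180, at most 42 mm high.
- square: Aluminium mitre square fixed to the bench as end stop, 80 to 105 mm beyond the vise's origin. Origin: bench level, middle of its flat stop face, which looks along -x to the gap; x parallel to the vise's x. Stop bar 100 mm wide (y), 16 thick (x 0 to +16), 26 high; a thin blade crosses it at 45 degrees, behind the face. With the sample home, the sample's origin is at x = -65 mm here.
- corner_a: Bystander: loose L-shaped gilt corner sample, two legs of 80 mm, 28 mm wide, 20 mm high, bead on top up to 24 mm; origin at bench level at the inside corner of the L. On the vise's -y side, level with the sample.
- corner_b: Bystander: a second such L-shaped corner sample, origin alike. On the vise's +y side, level with the square.
- mallet: Bystander: wooden mallet lying beyond the square; ash head 58 x 105 x 50 mm high centred 100 mm along its +x, handle 24 mm thick to -150 mm along its x. Origin at bench level.
- awl: Bystander: black steel awl lying on the bench, 141 mm long along its x (handle end -80 mm, point +61 mm), 26 mm high. On the vise's -y side, level with the square.

How it is judged:
On the way:
1. the leading end of the sample has entered the gap between the jaws (x of sample in the frame of vise between -0.08 and -0.035 m and y of sample in the frame of vise between -0.012 and 0.012 m).
At the end, for the whole second after the job is handed in: The straight sample lies flat and at rest between the jaws (within 8 mm of the gap's centre line, within 0.07 rad of its direction) with its leading end within 4 mm of the stop face; the bystanders are within 15 mm of where they were (x of sample in the frame of square between -0.069 and -0.06 m and y of sample in the frame of vise between -0.008 and 0.008 m and angle between the x axis of sample and the x axis of vise, either way round below 0.07 rad and height (world z) of sample below 0.003 m and angle between sample's own z axis and vertical below 0.05 rad and linear speed of sample below 0.01 m/s and distance of each of corner_a, corner_b, mallet, awl from where it was at the start of the episode below 0.015 m); the robot touches nothing.
It fails at once if the sample is lifted off the bench (more than 8 mm) or tipped (more than 0.15 rad) (height (world z) of sample above 0.008 m or angle between sample's own z axis and vertical above 0.15 rad).
It fails at once if an L-shaped sample, the mallet or the awl is moved more than 15 mm (distance of any of corner_a, corner_b, mallet, awl from where it was at the start of the episode above 0.015 m).
It also fails if it takes over 61 s, if anything falls off the work surface, if the arm or the gripper's body presses on something with over 40 N, if the wrist force passes 120 N, or if a joint passes its speed limit or range.

## Working session

There is one attempt and no reset: what is moved stays moved. The work goes in short steps, Python scripts to look and compute and a tool call to move; the robot and the scene stay as the last step left them, time stands still between calls to the robot, and variables do not carry over. Pictures are saved under pics/ and viewed, at most 10 in all, crops included, and the job is handed in when it is done.

Besides the shell and the picture viewer there is one more tool, called after "Call:" as name([rows], argument=value, ...), one row to a line, values as JSON. carry_out: Moves the arm, as the interface text tells. Its arguments: {"type":"object","properties":{"commands":{"type":"array","items":{"type":"array"}},"squeeze":{"type":"number"}},"required":["commands"]}

```bash
mkdir -p pics
cat > h.py <<'E'
import numpy as np, cv2
from bench import r
def cap(n):
    c=r.capture(n); c['f']=c['pixels'].shape[0]/2/np.tan(np.radians(c['vfov'])/2)
    z=c['z_map']; v,u=np.mgrid[:z.shape[0],:z.shape[1]]
    P=np.stack([(u-c['cx'])*z/c['f'],(v-c['cy'])*z/c['f'],z,np.ones_like(z)],-1)
    W=P@np.linalg.inv(c['world_to_cam']).T; W=W[...,:3]; W[z==0]=np.nan; c['W']=W
    return c
def save(c,name,crop=None,s=1):
    p=c['pixels'][...,::-1]
    if crop: p=p[crop[1]:crop[3],crop[0]:crop[2]]
    cv2.imwrite('pics/'+name,cv2.resize(p,None,fx=s,fy=s,interpolation=cv2.INTER_CUBIC))
E
python3 - <<'E'
from h import *
for n in('top','side'):
    c=cap(n); save(c,n+'0.png',None,1.5); np.savez(n+'0',**c)
print(r.get_state(),r.tcp_to_tips)
E
```

```text
{'time': 0.1, 'joints': array([ 1.12697222e+00,  2.60635968e-01, -1.39227911e-01,  1.17270030e+00,
       -2.64358266e-06,  1.57079677e+00]), 'qd': array([ 0.0019937 ,  0.00057804,  0.0035064 , -0.00071758, -0.00038857,
       -0.0001866 ]), 'joint_torque': array([ 3.41860123e-04, -4.06507766e+01,  2.54527581e+01,  1.00806312e-02,
        1.15018088e-04,  1.81623165e-05]), 'tcp_pos': array([0.22518669, 0.47361608, 0.24754346]), 'tcp_rot': array([-3.13982480e+00,  2.64435728e-06,  2.69776811e+00]), 'wrist_force': array([-0.01137091,  0.1432224 , -0.25800427]), 'moment': array([-0.00855528, -0.03651894,  0.03644722]), 'gripper_force': 0.0, 'opening': 0.08528371705740258} 0.017
```

View pics/top0.png

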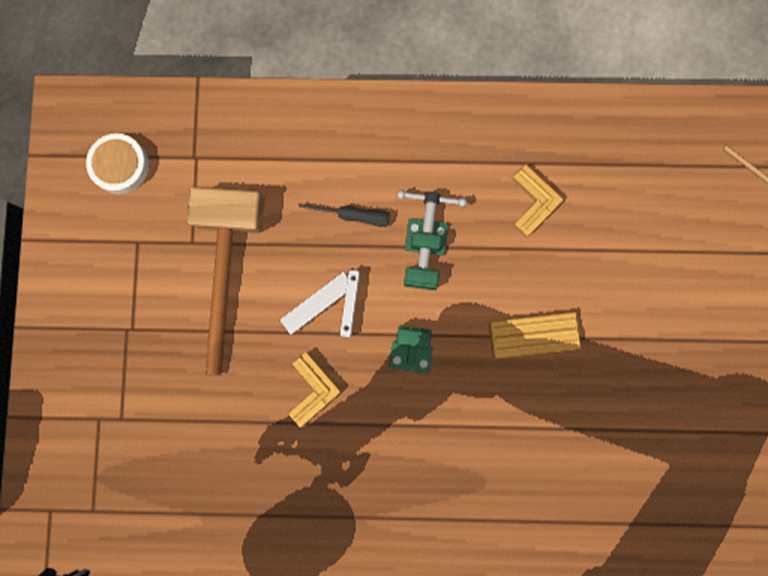

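View pics/side0.png

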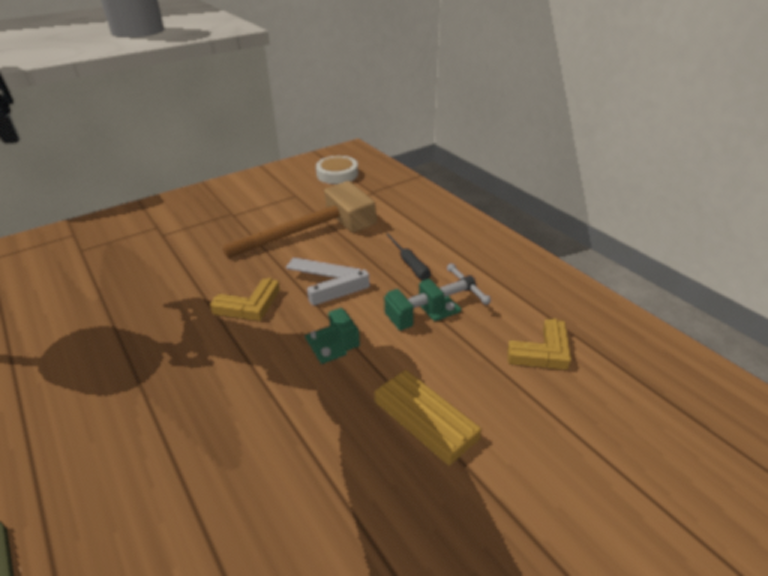

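The top view (×1.5) shows the sample at (535,334), the jaws at (422,277) and (412,345), and the square's stop bar at (349,303). The corners are at (540,200) and (317,390), the awl at (348,213), and the mallet at the left. Next I measure these through the depth map.

```bash
cat > m.py <<'E'
from h import *
def comp(W,mask,box):
    x0,y0,x1,y1=[int(b/1.5) for b in box]
    m=np.zeros(mask.shape,np.uint8); m[y0:y1,x0:x1]=mask[y0:y1,x0:x1]
    n,l,s,_=cv2.connectedComponentsWithStats(m); k=1+np.argmax(s[1:,4]); return W[l==k]
def rect(p):
    (c,(w,h),a)=cv2.minAreaRect((p[:,:2]*1000).astype(np.float32)); return np.round(c,1),round(w,1),round(h,1),round(a,2),len(p),np.round(np.nanpercentile(p[:,2],[5,50,95])*1000,1)
E
python3 - <<'E'
from m import *
c=np.load('top0.npz'); W=c['W']; z=W[...,2]
print('cam',np.linalg.inv(c['world_to_cam'])[:3])
print('bench z',np.nanmedian(z[180:200,150:180]), np.nanmedian(z[250:300,300:350]))
for n,b,t in [('sample',(470,295,600,370),.012),('jaw-',(395,262,450,296),.03),('jaw+',(380,315,440,380),.03),('sqbar',(338,262,362,345),.015),('jawpairlow+',(380,315,440,380),.012),('cornerA',(500,150,580,250),.012),('cornerB',(280,340,350,430),.012),('awl',(295,190,395,235),.006),('mallet',(180,180,270,380),.008)]:
    p=comp(W,z>t,b); print(n,*rect(p))
E
```

```text
cam [[ 0.01979337 -0.99322241  0.11453147  0.48005726]
 [-0.99973769 -0.01834155  0.01371624  0.16594057]
 [-0.0115226  -0.11477292 -0.99332493  1.08873789]]
bench z -6.916970878179107e-05 -0.00029743031266804554
sample [543.4 -46.3] 56.1 131.8 7.36 1461 [18.2 22.3 26.2]
jaw- [631.3 124.7] 49.6 39.0 83.9 284 [31.7 40.6 43.9]
jaw+ [523.3 137.2] 49.8 54.9 82.84 339 [31.6 40.1 44.1]
sqbar [586.  239.4] 31.1 99.1 83.6 414 [19.7 25.  28.7]
jawpairlow+ [522.6 137.3] 49.8 56.4 82.84 362 [29.2 39.9 44. ]
cornerA [749.1 -33.9] 78.5 81.5 47.16 706 [16.1 20.3 24.9]
cornerB [456.5 298.4] 79.9 79.8 42.45 755 [16.5 20.4 24.6]
awl [725.7 245.7] 139.5 23.6 81.68 387 [12.1 21.2 25.8]
mallet [613.7 428.1] 106.6 278.5 86.95 2390 [19.6 44.4 53.8]
```

```bash
cat >> m.py <<'E'
def frame(p,o,th):
    d=p[:,:2]-o; c,s=np.cos(th),np.sin(th); return d@np.array([[c,-s],[s,c]])
E
python3 - <<'E'
from m import *
c=np.load('top0.npz'); W=c['W']; z=W[...,2]
jm=comp(W,z>.035,(395,262,450,296)); jp=comp(W,z>.035,(380,315,440,380)); sq=comp(W,z>.015,(338,262,362,345))
o=np.array([.577,.131])
for deg in (83,83.5,84):
    th=np.radians(deg)
    A,B,S=[frame(p,o,th) for p in(jm,jp,sq)]
    # face slopes
    def edge(P,f):
        xs=np.arange(-.02,.021,.005); ys=[f(P[abs(P[:,0]-x)<.004,1]) for x in xs]; return np.polyfit(xs,ys,1).round(4)
    print(deg,'A x',A[:,0].min(),A[:,0].max(),'face',edge(A,np.max),'B x',B[:,0].min(),B[:,0].max(),'face',edge(B,np.min))
    ys=np.arange(-.045,.046,.01); f=[np.percentile(S[abs(S[:,1]-y)<.004,0],3) for y in ys]; print(' sq y',S[:,1].min(),S[:,1].max(),np.polyfit(ys,f,1).round(4))
E
```

```text
83 A x -0.02445684528409241 0.025161886171179863 face [ 0.0248 -0.0368] B x -0.025055279849062036 0.02441804479598011 face [-0.0249  0.029 ]
 sq y -0.04544523580786747 0.053800906601719135 [-0.0064  0.0939]
83.5 A x -0.024923145678454068 0.02467225528165598 face [ 0.0122 -0.0369] B x -0.024624019533620128 0.024810966027102428 face [-0.0328  0.029 ]
 sq y -0.04628449499010895 0.052875443834660966 [0.0021 0.0939]
84 A x -0.02538754807877844 0.024180745504369865 face [ 0.0004 -0.0369] B x -0.024190884003754954 0.025201997807102233 face [-0.0469  0.029 ]
 sq y -0.04712022942885924 0.051960098100185904 [0.0132 0.0939]
```

Call:
carry_out([
  [8.5, [0, 0, 0], 0.111],
  [8.5, [0, 0, 0], 0.111],
  [8.5, [0, 0, 0], 0.111],
  [8.5, [0, 0, 0], 0.111],
  [8.5, [0, 0, 0], 0.111],
  [8.5, [0, 0, 0], 0.111],
  [8.5, [0, 0, 0], 0.111],
  [8.5, [0, 0, 0], 0.111],
  [8.5, [0, 0, 0], 0.111],
  [8.5, [0, 0, 0], 0],
])

```text
time: 0.93
tcp_pos: [0.2253, 0.4738, 0.2478]
tcp_rot: [-3.141, 0.001, 1.697]
wrist_force: [-0.4, -0.7, -0.7]
opening: 0.0851
gripper_force: 0.0
```

Call:
carry_out([
  [8.5, [-2.78, 1.245, 0.5], 0],
  [8.5, [-2.78, 1.245, 0.5], 0],
  [8.5, [-2.78, 1.245, 0.5], 0],
  [8.5, [-2.78, 1.245, 0.5], 0],
  [8.5, [-2.78, 1.245, 0.5], 0],
  [8.5, [-2.78, 1.245, 0.5], 0],
  [8.5, [-2.78, 1.245, 0.5], 0],
  [8.5, [-2.78, 1.245, 0.5], 0],
  [8.5, [-2.78, 1.245, 0.5], 0],
  [8.5, [-2.78, 1.245, 0.5], 0],
  [8.5, [-2.78, 1.245, 0.5], 0],
  [8.5, [-2.78, 1.245, 0.5], 0],
  [8.5, [-2.78, 1.245, 0.5], 0],
  [8.5, [-2.78, 1.245, 0.5], 0],
  [8.5, [-2.78, 1.245, 0.5], 0],
  [8.5, [-2.78, 1.245, 0.5], 0],
  [8.5, [-2.78, 1.245, 0.5], 0],
  [8.5, [-2.78, 1.245, 0.5], 0],
  [8.5, [-2.78, 1.245, 0.5], 0],
  [8.5, [-2.78, 1.245, 0.5], 0],
])

```text
time: 2.6
tcp_pos: [0.5437, -0.047, 0.1478]
tcp_rot: [-3.141, -0.0, 1.702]
wrist_force: [-1.2, -0.3, 0.6]
opening: 0.0849
gripper_force: 0.0
```

Call:
carry_out([
  [8.5, [0, 0, 0], 0],
  [8.5, [0, 0, 0], 0],
  [8.5, [0, 0, 0], 0],
])

```text
time: 2.85
tcp_pos: [0.5426, -0.0453, 0.1479]
tcp_rot: [-3.14, -0.001, 1.7]
wrist_force: [-0.3, 0.3, 0.5]
opening: 0.0852
gripper_force: 0.0
```

Call:
carry_out([
  [8.5, [0, 0, 1.2], 0],
  [8.5, [0, 0, 1.2], 0],
  [8.5, [0, 0, 1.2], 0],
  [8.5, [0, 0, 1.2], 0],
  [8.5, [0, 0, 1.2], 0],
  [8.5, [0, 0, 1.2], 0],
  [8.5, [0, 0, 1.2], 0],
  [8.5, [0, 0, 1.2], 0],
  [8.5, [0, 0, 0.8], 0],
  [8.5, [0, 0, 0.8], 0],
  [8.5, [0, 0, 0.7], 0],
  [8.5, [0, 0, 0.4], 0],
  [8.5, [0, 0, 0.4], 0],
  [8.5, [0, 0, 0], 0],
  [8.5, [0, 0, 0], 0],
])

```text
time: 4.1
tcp_pos: [0.5434, -0.0456, 0.0213]
tcp_rot: [-3.142, 0.0, 1.699]
wrist_force: [0.9, 0.2, -0.4]
opening: 0.0853
gripper_force: 0.0
```

Run:
```python
from h import *
save(cap('side'),'side1.png',(200,200,360,320),4)
```

```text
(no output)
```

View pics/side1.png

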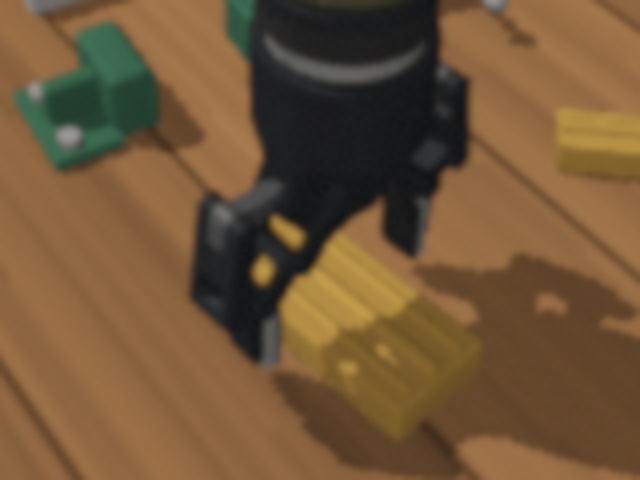

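Call:
carry_out([
  [7.0, [0, 0, 0], 0],
  [6.4, [0, 0, 0], 0],
  [6.0, [0, 0, 0], 0],
  [5.75, [0, 0, 0], 0],
  [5.75, [0, 0, 0], 0],
  [5.75, [0, 0, 0], 0],
  [5.75, [0, 0, 0], 0],
  [5.75, [0, 0, 0], 0],
  [5.75, [0, 0, 0], 0],
  [5.75, [0, 0, 0], 0],
  [5.75, [0, 0, 0], 0],
], squeeze=20)

```text
time: 5.07
tcp_pos: [0.5436, -0.0456, 0.0214]
tcp_rot: [3.141, 0.0, 1.699]
wrist_force: [2.0, 0.9, 0.7]
opening: 0.0576
gripper_force: 0.8
```

Call:
carry_out([
  [5.75, [0, 0, 0], 0.03],
  [5.75, [0, 0, 0], 0.03],
  [5.75, [0, 0, 0], 0.03],
  [5.75, [0, 0, 0], 0.03],
  [5.75, [0, 0, 0], 0.03],
  [5.75, [0, 0, 0], 0.03],
  [5.75, [0, 0, 0], 0.03],
  [5.75, [0, 0, 0], 0.033],
  [5.75, [0, 0, 0], 0],
  [5.75, [0, 0.2, 0], 0],
  [5.75, [0, 0.2, 0], 0],
  [5.75, [0, 0.2, 0], 0],
  [5.75, [0, 0.2, 0], 0],
  [5.75, [0, 0.2, 0], 0],
  [5.75, [0, 0.2, 0], 0],
  [5.75, [0, 0.2, 0], 0],
  [5.75, [0, 0.2, 0], 0],
  [5.75, [0, 0.2, 0], 0],
  [5.75, [0, 0, 0], 0],
])

```text
time: 6.65
tcp_pos: [0.562, -0.0477, 0.0214]
tcp_rot: [3.141, 0.0, 1.456]
wrist_force: [0.6, 1.0, -0.0]
opening: 0.0574
gripper_force: 0.0
```

Call:
carry_out([
  [6.5, [0, 0, 0], 0],
  [7.5, [0, 0, 0], 0],
  [8.5, [0, 0, 0], 0],
  [8.5, [0, 0, 0], 0],
  [8.5, [0, 0, 0], 0],
  [8.5, [0, 0, 0], 0],
  [8.5, [0, 0, 0], 0],
  [8.5, [0, 0, 0], 0],
  [8.5, [0, 0, -1], 0],
  [8.5, [0, 0, -2], 0],
  [8.5, [0, 0, -3], 0],
  [8.5, [0, 0, -3], 0],
  [8.5, [-3, 0, 0], 0],
  [8.5, [-3, 0, 0], 0],
  [8.5, [-3, 0, 0], 0],
  [8.5, [-2, 0, 0], 0],
  [8.5, [0, 0, 0], 0],
  [8.5, [0, 0, 0], 0],
])

```text
time: 8.15
tcp_pos: [0.5486, -0.1577, 0.112]
tcp_rot: [3.141, -0.0, 1.454]
wrist_force: [0.1, 0.0, -0.1]
opening: 0.085
gripper_force: 0.0
```

```bash
cat >> m.py <<'E'
O=np.array([.581,.1305]); TH=np.radians(83.4)
def sample(box=None,name=None):
    c=cap('top'); W=c['W']; rgb=c['pixels'].astype(int); z=W[...,2]
    d=W[...,:2]-O; vx=d@[np.cos(TH),np.sin(TH)]; vy=d@[-np.sin(TH),np.cos(TH)]
    m=(z>.012)&(z<.03)&(abs(vy)<.06)&(vx>-.27)&(vx<.09)&(rgb[...,0]-rgb[...,2]>40)
    n,l,s,_=cv2.connectedComponentsWithStats(m.astype(np.uint8)); k=1+np.argmax(s[1:,4])
    p=np.stack([vx[l==k],vy[l==k],z[l==k]],1); print('sample in vise frame',*rect(p),'xmin/max',p[:,0].min(),p[:,0].max())
    if name: save(c,name,box,4)
    t=r.get_state(); d=t['tcp_pos'][:2]-O; print('tcp vise',d@[np.cos(TH),np.sin(TH)],d@[-np.sin(TH),np.cos(TH)],t['tcp_pos'][2],t['tcp_rot'][2]-TH,t['wrist_force'],t['time'])
E
python3 -c "
from m import *
sample((230,160,430,280),'top2.png')"
```

```text
sample in vise frame [-182.9    1.2] 56.4 130.9 89.97 1455 [18.4 22.1 26. ] xmin/max -0.24839891069297482 -0.11749433731173788
tcp vise -0.28917468174723043 -0.0008350526937528797 0.11181111241067192 -0.00061958886893132 [-0.54587381  0.69128126  0.04829377] 8.2
```

View pics/top2.png

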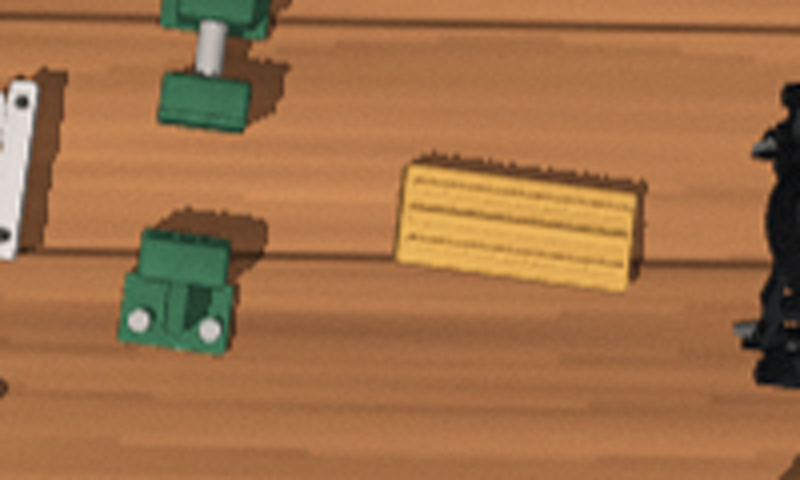

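Call:
carry_out([
  [2.6, [0, -0.1, 2], 0],
  [2.6, [0, 0, 2], 0],
  [2.6, [0, 0, 1], 0],
  [2.6, [0, 0, 1], 0],
  [2.6, [0, 0, 0], 0],
  [2.6, [0, 0, 0], 0],
  [2.6, [0, 0, 0], 0],
  [2.6, [0, 0, 0], 0],
  [2.6, [0, 0, 1], 0],
  [2.6, [0, 0, 1], 0],
  [2.6, [0, 0, 0.5], 0],
  [2.6, [0, 0, 0.5], 0],
  [2.6, [0, 0, 0], 0],
  [2.6, [0, 0, 0], 0],
])

```text
time: 9.37
tcp_pos: [0.5471, -0.1567, 0.0207]
tcp_rot: [-3.14, -0.0, 1.456]
wrist_force: [-0.5, 0.3, -0.5]
opening: 0.0259
gripper_force: 0.0
```

Call:
carry_out([
  [2.6, [0.7, 0, 0], 0],
  [2.6, [0.7, 0, 0], 0],
  [2.6, [0.4, 0, 0], 0],
  [2.6, [0.3, 0, 0], 0],
  [2.6, [0.3, 0, 0], 0],
  [2.6, [0.3, 0, 0], 0],
  [2.6, [0.3, 0, 0], 0],
  [2.6, [0.4, 0, 0], 0],
  [2.6, [0.5, 0, 0], 0],
  [2.6, [0.6, 0, 0], 0],
  [2.6, [0.6, 0, 0], 0],
  [2.6, [0.6, 0, 0], 0],
  [2.6, [0.6, 0, 0], 0],
  [2.6, [0.6, 0, 0], 0],
  [2.6, [0.6, 0, 0], 0],
  [2.6, [0.6, 0, 0], 0],
  [2.6, [0.5, 0, 0], 0],
  [2.6, [0.4, 0, 0], 0],
  [2.6, [0.2, 0, 0], 0],
  [2.6, [0, 0, 0], 0],
])

```text
time: 11.03
tcp_pos: [0.5581, -0.0645, 0.0212]
tcp_rot: [-3.141, -0.001, 1.457]
wrist_force: [0.2, 1.0, -0.8]
opening: 0.0259
gripper_force: 0.0
```

```bash
python3 -c "
from m import *
sample((180,150,380,270),'top3.png')"
```

```text
sample in vise frame [-121.3    1.5] 130.4 56.2 0.11 1428 [18.6 22.2 26.1] xmin/max -0.18660678158536895 -0.05614051859454963
tcp vise -0.1965736956784351 0.00037302279843946833 0.021148698966220215 0.000760799378124899 [ 0.2986683  -0.14821972 -0.48924611] 11.0833
```

View pics/top3.png

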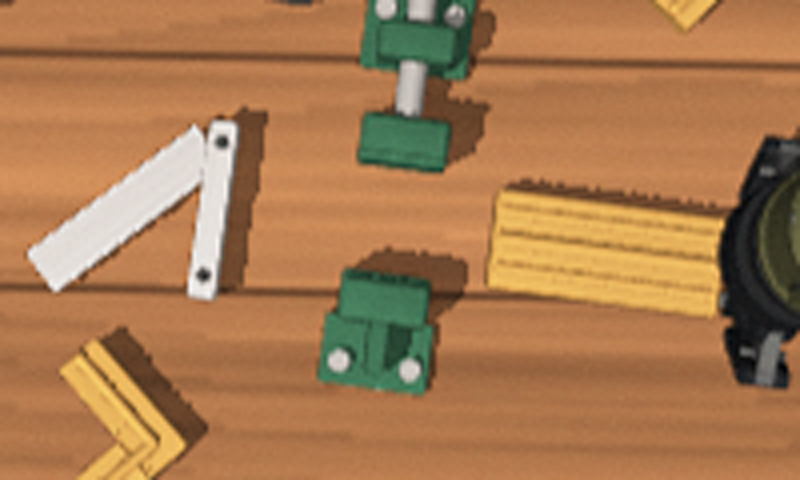

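Call:
carry_out([
  [2.6, [0.2, 0, 0], 0],
  [2.6, [0.3, 0.02, 0], 0],
  [2.6, [0.4, 0.02, 0], 0],
  [2.6, [0.4, 0.02, 0], 0],
  [2.6, [0.4, 0.02, 0], 0],
  [2.6, [0.4, 0.02, 0], 0],
  [2.6, [0.4, 0.02, 0], 0],
  [2.6, [0.4, 0, 0], 0],
  [2.6, [0.4, 0, 0], 0],
  [2.6, [0.4, 0, 0], 0],
  [2.6, [0.4, 0, 0], 0],
  [2.6, [0.4, 0, 0], 0],
  [2.6, [0.4, 0, 0], 0],
  [2.6, [0.4, 0, 0], 0],
  [2.6, [0.4, 0, 0], 0],
  [2.6, [0.4, 0, 0], 0],
  [2.6, [0.4, 0, 0], 0],
  [2.6, [0.3, 0, 0], 0],
  [2.6, [0.2, 0, 0], 0],
  [2.6, [0, 0, 0], 0],
])

```text
time: 12.75
tcp_pos: [0.5675, 0.0047, 0.0213]
tcp_rot: [3.142, -0.001, 1.456]
wrist_force: [0.6, -0.0, 1.2]
opening: 0.0259
gripper_force: 0.0
```

```bash
python3 -c "
from m import *
sample((180,150,380,270),'top4.png')"
```

```text
sample in vise frame [-51.3   0. ] 56.0 129.9 89.97 1352 [18.5 22.3 26.1] xmin/max -0.1162568475769109 0.013610144390553832
tcp vise -0.12675465586248608 -0.0011245012589604624 0.021371149920088203 0.0006033447434039552 [-0.00648684  0.11143477  0.58116942] 12.8
```

View pics/top4.png

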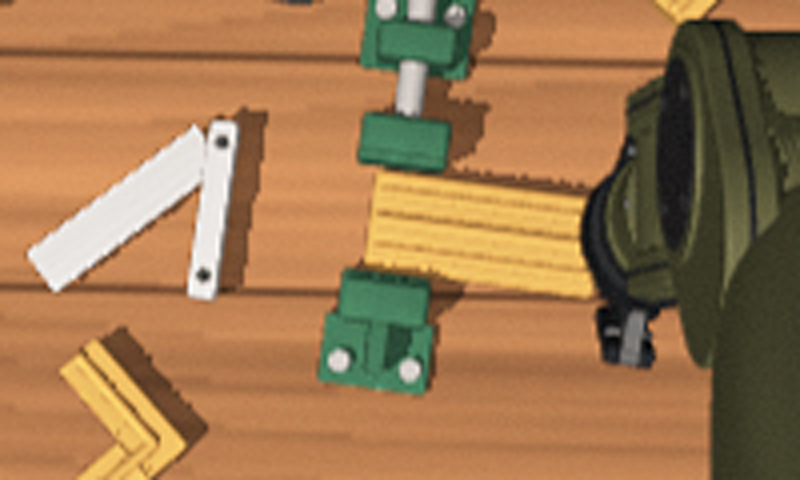

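Call:
carry_out([
  [2.6, [0.2, 0, 0], 0],
  [2.6, [0.4, 0, 0], 0],
  [2.6, [0.4, 0, 0], 0],
  [2.6, [0.4, 0, 0], 0],
  [2.6, [0.4, 0, 0], 0],
  [2.6, [0.4, 0, 0], 0],
  [2.6, [0.4, 0, 0], 0],
  [2.6, [0.4, 0, 0], 0],
  [2.6, [0.4, 0, 0], 0],
  [2.6, [0.4, 0, 0], 0],
  [2.6, [0.4, 0, 0], 0],
  [2.6, [0.4, 0, 0], 0],
  [2.6, [0.4, 0, 0], 0],
  [2.6, [0.4, 0, 0], 0],
  [2.6, [0.4, 0, 0], 0],
  [2.6, [0.4, 0, 0], 0],
  [2.6, [0.4, 0, 0], 0],
  [2.6, [0.4, 0, 0], 0],
  [2.6, [0.4, 0, 0], 0],
  [2.6, [0.2, 0, 0], 0],
])

```text
time: 14.47
tcp_pos: [0.5762, 0.0802, 0.0213]
tcp_rot: [3.141, -0.0, 1.456]
wrist_force: [0.2, -1.7, 1.2]
opening: 0.0259
gripper_force: 0.9
```

Call:
carry_out([
  [2.6, [0.1, 0, 0], 0],
  [2.6, [0.1, 0, 0], 0],
  [2.6, [0.1, 0, 0], 0],
  [2.6, [0, 0, 0], 0],
  [2.6, [0, 0, 0], 0],
])

```text
time: 14.88
tcp_pos: [0.5764, 0.0827, 0.0213]
tcp_rot: [-3.141, -0.001, 1.456]
wrist_force: [0.5, -0.9, 0.3]
opening: 0.0259
gripper_force: 0.3
```

```bash
python3 -c "
from m import *
sample((150,130,350,250),'top5.png')"
```

```text
sample in vise frame [28.3  0. ] 123.4 56.3 0.05 1227 [18.3 22.1 26.1] xmin/max -0.03342111549559095 0.08994935677827615
tcp vise -0.04801131220034738 -0.0009711132308552404 0.02123699679882091 0.00018018890748527916 [-0.58205841 -0.62520813  1.28049154] 14.9333
```

View pics/top5.png

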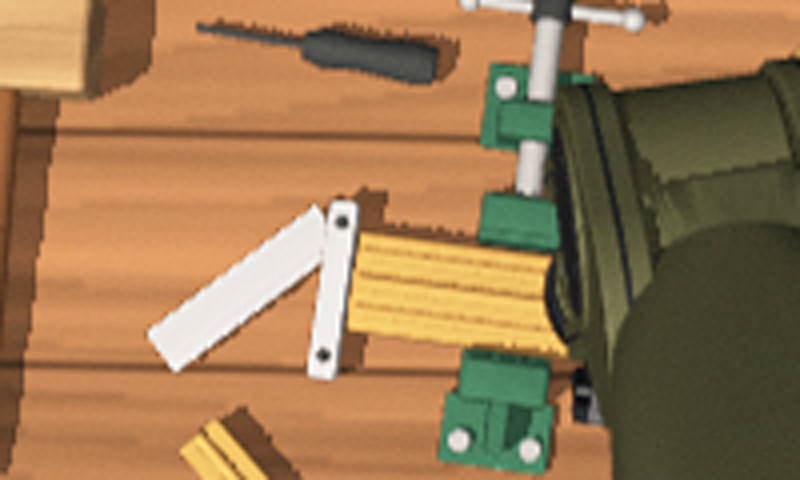

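Call:
carry_out([
  [2.6, [0.1, 0, 0], 0],
  [2.6, [0, 0, 0], 0],
  [2.6, [0, 0, 0], 0],
])

```text
time: 15.18
tcp_pos: [0.5765, 0.0835, 0.0212]
tcp_rot: [-3.141, -0.0, 1.456]
wrist_force: [-0.4, -1.0, 0.6]
opening: 0.0258
gripper_force: 0.5
```

Call:
carry_out([
  [2.6, [0.1, 0, 0], 0],
  [2.6, [0, 0, 0], 0],
  [2.6, [0, 0, 0], 0],
])

```text
time: 15.43
tcp_pos: [0.5766, 0.0842, 0.0212]
tcp_rot: [-3.141, 0.001, 1.456]
wrist_force: [-1.1, -2.1, 1.0]
opening: 0.0256
gripper_force: 1.4
```

Call:
carry_out([
  [2.6, [0.1, 0, 0], 0],
  [2.6, [0, 0, 0], 0],
  [2.6, [0, 0, 0], 0],
])

```text
time: 15.68
tcp_pos: [0.5766, 0.0842, 0.0212]
tcp_rot: [-3.142, 0.003, 1.455]
wrist_force: [-0.9, -6.4, 1.0]
opening: 0.026
gripper_force: 2.8
```

Call:
carry_out([
  [2.6, [0.1, 0, 0], 0],
  [2.6, [0, 0, 0], 0],
  [2.6, [0, 0, 0], 0],
])

```text
time: 15.93
tcp_pos: [0.5765, 0.0842, 0.0213]
tcp_rot: [-3.142, 0.005, 1.455]
wrist_force: [-0.7, -7.7, 1.8]
opening: 0.0258
gripper_force: 4.1
```

The TCP has stopped at y = 0.0842 while the force climbs to 8 N, so the sample is against the stop. I back off, rise and check.

Call:
carry_out([
  [2.6, [-0.3, 0, 0], 0],
  [2.6, [-0.5, 0, 0], 0],
  [2.6, [-1, 0, 0], 0],
  [2.6, [-2, 0, 0], 0],
  [2.6, [-2, 0, 0], 0],
  [2.6, [-1, 0, -2], 0],
  [2.6, [-1, 0, -3], 0],
  [2.6, [-2, 0, -3], 0],
  [2.6, [-3, 0, -3], 0],
  [2.6, [-3, 0, -2], 0],
  [2.6, [0, 0, 0], 0],
  [2.6, [0, 0, 0], 0],
])

```text
time: 16.93
tcp_pos: [0.5598, -0.0715, 0.1523]
tcp_rot: [3.138, -0.001, 1.453]
wrist_force: [0.1, 0.1, 0.3]
opening: 0.0261
gripper_force: 0.0
```

```bash
sed -i 's/(vx<.09)/(vx<.098)/' m.py
python3 - <<'E'
from m import *
sample((150,100,390,290),None)
c=cap('top'); save(c,'top6.png',(100,90,400,310),2.6); W=c['W']; z=W[...,2]
for n,b,t in [('cornerA',(500,150,580,250),.012),('cornerB',(280,340,350,430),.012),('awl',(295,190,395,235),.006),('mallet',(180,180,270,380),.008)]:
    print(n,*rect(comp(W,z>t,b)))
E
```

```text
sample in vise frame [28.1  0.1] 56.1 129.1 89.86 1415 [18.5 22.3 26.1] xmin/max -0.036413083686269734 0.09266002550428891
tcp vise -0.20211501831460463 -0.0010244514140751936 0.15093035864544857 -0.001268331628289765 [-0.5237129   0.67936057 -0.13056113] 16.9833
cornerA [749.3 -34.1] 78.5 81.3 47.17 703 [16.  20.2 25. ]
cornerB [456.4 298.4] 79.8 79.9 42.49 757 [16.5 20.4 25.1]
awl [727.3 245.4] 139.5 24.7 79.96 387 [13.  21.  26.1]
mallet [613.4 427.3] 106.1 278.0 87.19 2378 [19.7 44.2 53.8]
```

View pics/top6.png

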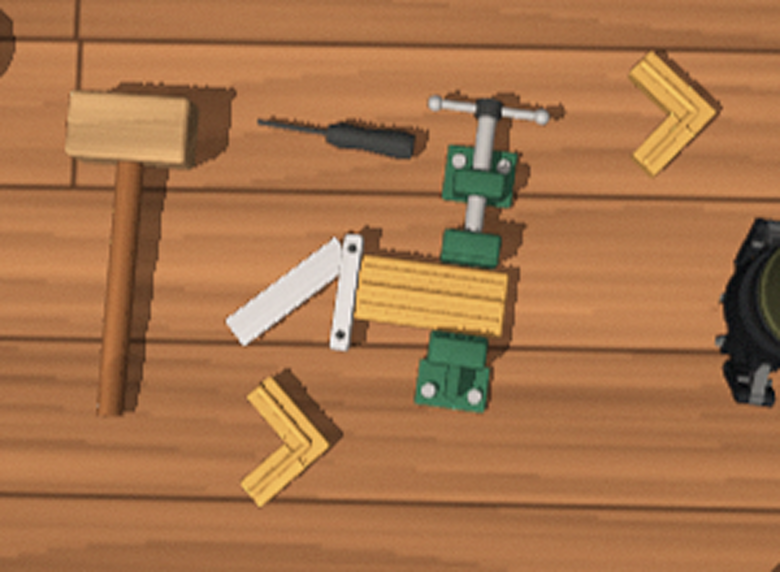

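The sample at (430,295) sits between the jaws with its leading end against the square at (357,290). The bystanders haven't moved and the arm is clear.

```bash
python3 -c "
from bench import r
print(r.close_job())"
```

```text
the job is handed in; nothing more can be done
None
```

The sample was pushed through the open jaws until its leading end stopped against the mitre square; the last check showed it flat and centred, the bystanders unmoved and the arm clear, and I handed the job in at about 17 s (no verdict was returned).

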